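# Press the new bearing bush into the sample pump housing

### The arm

A 6-joint arm with a two-finger parallel gripper is mounted at the origin on the work surface. World frame = base frame: x ahead of the robot, y to its left, z up, the work surface at z = 0. Lengths are in m, angles in rad, forces in N, time in s.
With the tool pointing down it reaches from about 0.35 to 0.875 m from the base axis. Payload 4.2 kg.
Tool frame: the origin (TCP) lies on the centre line of the jaws, within the pads' length; the fingertips stand 22 mm ahead of it and the grasp point (between the pads) lies 3 mm ahead of it; y points along the fingers, x is the direction in which the jaws open and shut, and the axes are right-handed (so a half turn about y gives the same grasp; the last joint's range is limited). The gripper opens to 85 mm and grips with 20 to 120 N. Pads are 22 mm wide; open, the fingers measure 114 mm over their backs; the gripper's body (76 mm by 85 mm) begins 54 mm behind the grasp point. The pads swing forward as they close: fully open they stand 13 mm farther back than shut.
Start: joints at [1.463, 0.385, 0.008, 0, -1.194, -0.259], TCP at [0.224, 0.583, 0.253] pointing down, gripper open.
Joint ranges: [-3.14, 3.14], [-1.21, 2.06], [-1.07, 1.41], [-3.16, 2.05], [-2.99, -0.16], [-3.1, 3.1]. Speed limits (rad/s): [2.79, 2.79, 3.14, 3.14, 3.14, 3.14].

### API

Orientations are given as a rotation vector (axis times angle).
In Python, from plant import r, vision gives the robot as it stands. The module is installed in compiled form; this text tells all that it offers.
- The arm moves only by the tool step_arm, never from a script. Its argument "steps" is a list of rows, each a list of 5 numbers: the shift along the tool's x, y, z in mm, then the turn about the tool's y in degrees, then the closure, from 0 (fully open) to 1 (shut). A call has 1 to 5 rows; each row shifts and turns the pose as measured when the row begins, along the tool's axes as they then stand; what a row does not reach is not made up. A row lasts 1/10 s, in which the tool goes at most 50 mm and 8.59 degrees, less where a joint would pass 70% of its speed; a pose out of reach is approached as far as the arm can. A call is refused whole if a number of a shift passes 50 or a number of a turn 8.59, either way. A call with a gripper value outside its range is refused whole. The fingers move at their own pace and stop on an object; "squeeze" is the grip in N (left out, the last holds). Time passes only in rows, so rows that do not move let the fingers close. It gives the time, the measured TCP pose, the force and the opening at its end, in the units of the state.
- r.get_state(): the state, without advancing time (a new reading comes with each control period).
- vision.capture(name): name is "scene" or "side" or "wrist"; returns the picture (420x560x3 uint8, red, green, blue); there is no depth.
- vision.calibration(name): a dict with "fx", "fy", "cx", "cy" (pixels), "k1" (the pictures are not rectified: a ray, as slopes to the right and down, at radius r is drawn at 1 + k1 r^2 times it, then the intrinsics apply), "extrinsics" (4x4, takes a point from camera to world coordinates). Camera axes: x right, y down, z forward; pixel columns grow to the right and rows downward; lengths in m; the calibration is good to about 2 mm. A picture is of the moment at which its call begins: read the wrist's pose just before it. calibration takes no time and is no camera call; for the wrist camera it gives the pose at the moment of the call.
- r.sign_off(): hands the job in, once; it reports no verdict.
Trained networks look in the newest picture that a camera, given by its name, has taken for a name from the list of things; names that differ only in an ending like _2 or _b are one class to them, and where a whole thing is asked for, a point or a joint stands for the part that bears it (a point fixed in the world has none). Each returns a list of dicts, best first, with "p" (0 to 1); they miss things now and then, are a little off and sometimes report something else, mostly with a low value. They report only what shows in the picture. A call takes as long as a camera call. They do not tell look-alikes from the thing itself.
- vision.spot_in(camera, name): "box" ([left, top, right, bottom] in pixels, round what is visible of it).
The state is a dict: "time": time; "joint_positions": joint angles; "qd": joint speeds; "joint_torque": joint torques, N m; "position": TCP position; "tool_rot": TCP orientation; "wrist_force": force on the tool from outside, world axes, zero at the start; "torque": the same for the moment, N m; "width": opening from 0.0 (shut) to 1.0 (fully open).
Only numpy, scipy, OpenCV 4.12 (cv2) and the standard library are available. Lean on these libraries where they do the work, as an engineer would, in place of code of your own. Each camera call takes 0.05 s, during which the arm holds its last target.

### The job

The sample pump's bearing housing needs its new bush: from the mat take the shouldered bronze bush that fits the bore, press it in, foot first, until its shoulder sits flat on the housing's face all round, and let go. Press gently: the housing gives way on its soft rubber mounts as you push and must not be driven down onto the stop pins beneath it, nor leant on hard with the fingers. Leave everything else on the bench where it is.

Things in the scene. Friction and masses are not known exactly. Their poses are not given: they have to be found in the camera images.
- bush_center (a point): the bush to fit: bronze, round, 44 mm tall, 0.08 to 0.17 kg, standing on the mat collar up. Below: body 26 mm across, 24 mm long, its lowest 8 mm tapering to 23 mm at the foot; above: collar 38 mm across, 20 mm tall, flat top with a 12 mm hole. The point is on the axis half-way up, 22 mm above the foot (2 mm below the shoulder); z points up to the collar
- bush_shoulder (a point): the bush's shoulder: on its axis, at the flat ring underneath the collar, 24 mm above the foot and 20 mm below the flat top; it meets bore_mouth when the bush is home
- bore_mouth (a point): centre of the mouth of the bore in the flat top face of the grey pump bearing housing (100 x 100 mm block, 44 mm high, face 82 mm above the table; a 26 mm thick pipe stub sticks out 20 mm from its +y side). z points up out of the bore, x and y run along the block's sides. The bore is upright, 27.5 mm across, 32 mm deep, blind
- bore_tabs (a point): on the bore's axis, 11 mm below its mouth, amid four sprung steel tabs (5 to 15 mm below the face) that grip the bush: it drops in freely for about 7 mm, then resists more and more, up to a steady 8 to 15 N from about 14 mm in until the shoulder meets the face at 24 mm and the force climbs. They hold the bush where it is left
- housing (a joint): how far the housing has sunk on its soft mounts, m: 0 at rest, grows downwards (no other motion). It gives from about 2 N of downward push, then sinks 1 mm per further 2 N, and springs back when let go; so the face drops several mm while the bush is pressed. At 16 mm (about 34 N) it lands on the stop pins beneath it
- big_bush_center (a point): a larger bronze bush of the same form, 44 mm tall, body 36 mm and collar 50 mm across: too big for the bore; bystander; the point is on its axis half-way up, 22 mm above the mat; stands on the same mat in a row with the bush and the plain sleeve, axes about 95 mm apart
- plain_sleeve_center (a point): a plain bronze sleeve without any shoulder, 26 mm across and 40 mm tall; bystander; the point is on its axis half-way up, 20 mm above the mat; stands on the same 3 mm thick mat in that row
- bottle_a_mid (a point): clear bottle with blue cap, 60 mm across, 160 mm tall; bystander; the point is half-way up
- bottle_b_mid (a point): white bottle, 50 mm across, 120 mm tall; bystander; the point is half-way up
- reagent_mid (a point): black reagent bottle, 64 mm across, 170 mm tall; bystander; the point is half-way up
- beaker_mid (a point): clear open beaker, 70 mm across, 90 mm tall; bystander; the point is on its axis half-way up
- wrench_mid (a point): steel wrench lying flat; bystander; the point is near its middle
- meter_mid (a point): white pocket meter lying flat, 150 x 35 x 22 mm; bystander; the point is at its centre
Not all that is in view belongs to the job. What is shaped like the part that bears bush_center but pink or white is not meant. What is shaped like the part that bears bore_mouth but purple or yellow is not meant.

How it is judged:
At the end, for the whole second after the job is handed in: The bush stands upright (within 0.08 rad) in the bore, on its axis within 3 mm, its shoulder within 1.5 mm of the housing's face, and the housing is back up on its mounts (sunk less than 3 mm) (z of bush_center in the frame of bore_mouth below -0.0005 m and horizontal distance between bush_center and bore_mouth below 0.003 m and angle between bush_center's own z axis and vertical below 0.08 rad and value of joint housing below 0.003 m); the robot touches nothing.
It fails at once if the housing was driven down onto its stop pins (sunk more than 15 mm) (value of joint housing above 0.015 m).
It fails at once if the fingers leant on the housing with more than 25 N (contact force between the fingers and housing above 25 N).
It fails at once if something else on the bench was moved more than 30 mm (distance of any of big_bush_center, plain_sleeve_center, bottle_a_mid, bottle_b_mid, reagent_mid, beaker_mid, wrench_mid, meter_mid from where it was at the start of the episode above 0.03 m).
It also fails if it takes over 54 s, if anything falls off the work surface, if the arm or the gripper's body presses on something with over 40 N, if the wrist force passes 120 N, or if a joint passes its speed limit or range.

## Working session

There is one attempt and no reset: what is moved stays moved. The work goes in short steps, Python scripts to look and compute and a tool call to move; the robot and the scene stay as the last step left them, time stands still between calls to the robot, and variables do not carry over. Pictures are saved under pics/ and viewed, and the job is handed in when it is done.

Besides the shell and the picture viewer there is one more tool, called after "Emit:" in YAML: its name, and indented under it one key for each argument. step_arm: Moves the arm, as the interface text tells. Its arguments: {"type":"object","properties":{"steps":{"type":"array"},"squeeze":{"type":"number"}},"required":["steps"]}

```bash
mkdir -p pics; ls; python3 - <<'E'
from plant import r, vision
import cv2
print(r.get_state())
for n in ["scene","side","wrist"]:
    im=vision.capture(n); cv2.imwrite(f"pics/{n}0.png",im[:,:,::-1])
    c=vision.calibration(n); print(n,c)
    for t in ["bush_center","bore_mouth"]:
        print(n,t,vision.spot_in(n,t))
print(r.get_state()["time"])
E
```

```text
pics
{'time': 0.0, 'joint_positions': array([ 1.46257602e+00,  3.85547968e-01,  6.64869696e-03, -5.40817051e-04,
       -1.19400017e+00, -2.58596312e-01]), 'qd': array([ 0.00041464, -0.00021211, -0.00070848,  0.00094773, -0.00050928,
       -0.0016887 ]), 'joint_torque': array([ 5.28985347e-04, -3.92287982e+01,  1.88401026e+01,  4.18612048e+00,
       -4.64520621e-03, -9.07719766e-07]), 'position': array([0.22393365, 0.58293448, 0.25222946]), 'tool_rot': array([-1.01451209,  1.47349517, -1.47576168]), 'wrist_force': array([ 0.50222708, -0.34610595, -0.58299763]), 'torque': array([-0.00584949,  0.04689691,  0.0015314 ]), 'width': 1.0005829724741557}
scene {'fx': 493.4516009117103, 'fy': 493.4516009117103, 'cx': 282.8426096983359, 'cy': 216.586005378929, 'k1': -0.04010530687193504, 'extrinsics': array([[ 0.46214783,  0.55893416, -0.68848528,  1.43204898],
       [ 0.88671759, -0.28048593,  0.36750451, -0.47005782],
       [ 0.01230039, -0.78033342, -0.62524271,  0.93061825],
       [ 0.        ,  0.        ,  0.        ,  1.        ]])}
scene bush_center [{'box': [326.3, 244.8, 337.7, 
[... 952 characters left out ...]
], 'p': 0.93}, {'box': [370.1, 276.8, 430.4, 341.3], 'p': 0.92}, {'box': [373.1, 149.2, 420.6, 188.2], 'p': 0.61}]
wrist {'fx': 306.93506083684514, 'fy': 306.93506083684514, 'cx': 278.53162910552845, 'cy': 212.71250141698627, 'k1': 0.010495740908119831, 'extrinsics': array([[-3.58682825e-01, -8.98999206e-01, -2.51290783e-01,
         2.87185594e-01],
       [-9.33459205e-01,  3.45653745e-01,  9.57987494e-02,
         5.58158815e-01],
       [ 7.36600640e-04,  2.68931061e-01, -9.63159147e-01,
         3.74265034e-01],
       [ 0.00000000e+00,  0.00000000e+00,  0.00000000e+00,
         1.00000000e+00]])}
wrist bush_center []
wrist bore_mouth [{'box': [497.8, 0.0, 558.6, 118.6], 'p': 0.6}]
0.45
```

View pictures.

View pics/scene0.png

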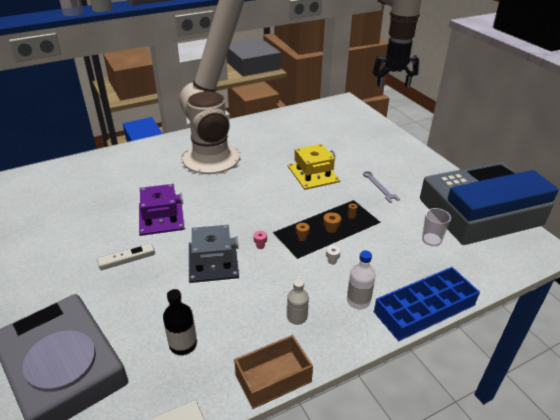

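View pics/side0.png

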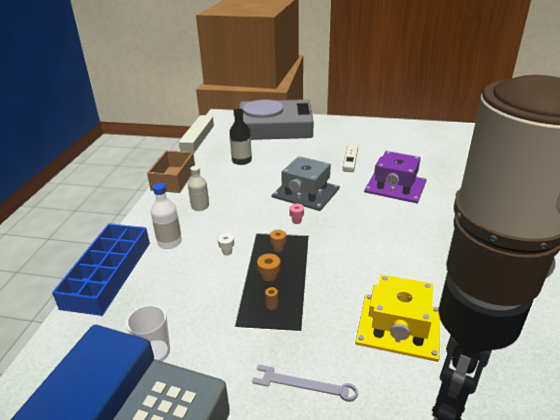

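View pics/wrist0.png

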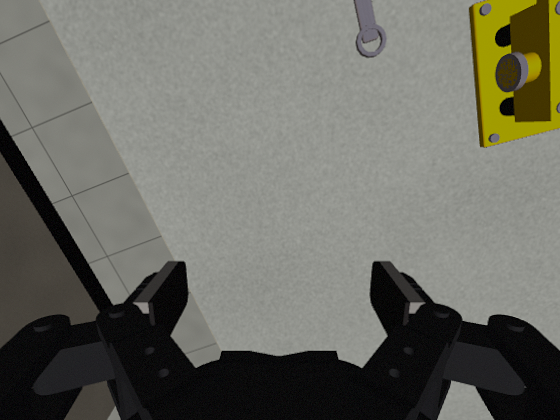

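```bash
cat > h.py <<'E'
import numpy as np, cv2
from scipy.spatial.transform import Rotation as R
def K(c): return np.array([[c['fx'],0,c['cx']],[0,c['fy'],c['cy']],[0,0,1]])
def D(c): return np.array([c['k1'],0,0,0,0.])
def proj(c,P):
    T=np.linalg.inv(c['extrinsics']); rv=cv2.Rodrigues(T[:3,:3])[0]
    return cv2.projectPoints(np.atleast_2d(np.array(P,float)),rv,T[:3,3],K(c),D(c))[0].reshape(-1,2)
def ray(c,uv):
    n=cv2.undistortPoints(np.array([[uv]],float),K(c),D(c))[0,0]
    d=c['extrinsics'][:3,:3]@np.array([n[0],n[1],1]); return c['extrinsics'][:3,3],d
def atz(c,uv,z):
    o,d=ray(c,uv); return o+d*(z-o[2])/d[2]
def tri(c1,u1,c2,u2):
    o1,d1=ray(c1,u1);o2,d2=ray(c2,u2)
    A=np.stack([d1,-d2],1); s=np.linalg.lstsq(A,o2-o1,rcond=None)[0]
    a=o1+s[0]*d1;b=o2+s[1]*d2
    return (a+b)/2,np.linalg.norm(a-b)
E
python3 - <<'E'
from plant import r,vision
from h import *
print(R.from_rotvec(r.get_state()['tool_rot']).as_matrix().round(3))
for n in ["scene","side"]:
    im=cv2.imread(f"pics/{n}0.png")
    x0,y0,w,h=(120,140,260,190) if n=="scene" else (200,130,250,190)
    cv2.imwrite(f"pics/{n}0z.png",cv2.resize(im[y0:y0+h,x0:x0+w],None,fx=3,fy=3,interpolation=cv2.INTER_CUBIC))
E
```

```text
[[-0.359 -0.     0.933]
 [-0.933 -0.    -0.359]
 [ 0.    -1.     0.   ]]
```

View pics/scene0z.png

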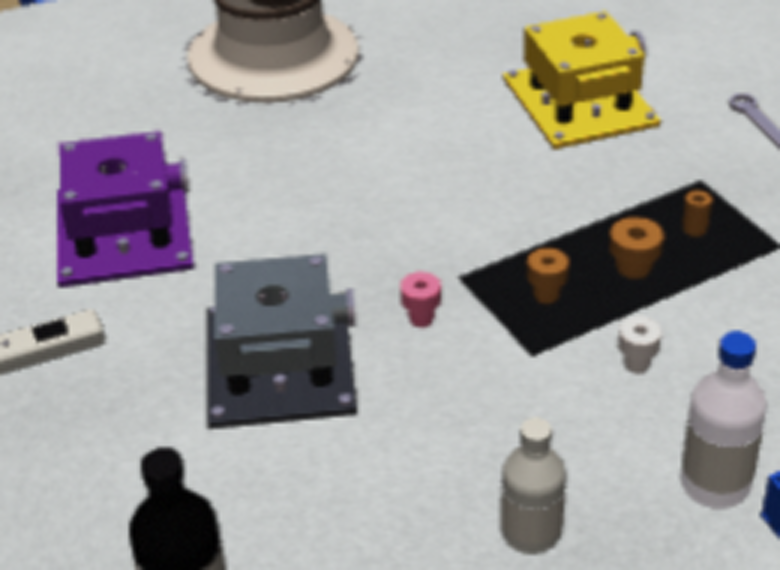

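View pics/side0z.png

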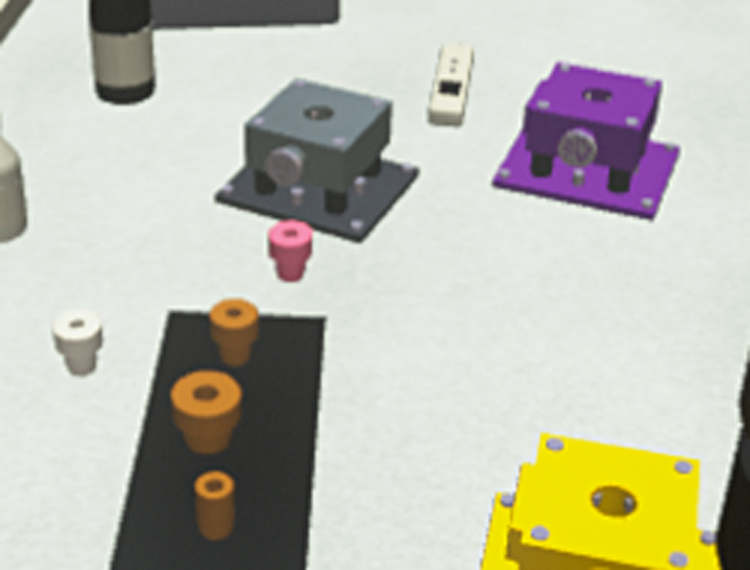

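Candidates: bronze bush at scene (302,231) / side (278,240); pink at scene (260,240), white at (332,254), larger bronze at (332,222), plain sleeve at (352,210). The small bronze shouldered one on the mat end fits (bronze, shouldered, smaller collar than the middle one). The housing is the grey one, at scene (211,250), not purple or yellow. The crops above confirm both.

```bash
python3 - <<'E'
from plant import r,vision
from h import *
cs,cd=vision.calibration("scene"),vision.calibration("side")
for n,a,b,z in [("bush",(302.7,227.0),(278,234.3),.047),("big",(332.3,217.7),(268.5,261),.047),("sleeve",(352.7,205.8),(271.5,291.3),.043),("bore",(210.7,238.3),(306,167.3),.082),("yellow",(314.7,153.7),(404,297),.082)]:
    print(n,tri(cs,a,cd,b),atz(cs,a,z).round(4),atz(cd,b,z).round(4))
# housing top corners (bolt-ish) in scene zoom
for p in [(215,265),(326,257),(334,330),(216,336)]:
    print("corner",atz(cs,(120+p[0]/3,140+p[1]/3),.082).round(4))
print(r.get_state()['position'])
E
```

```text
bush (array([0.52213886, 0.07752539, 0.04614024]), np.float64(0.003597990149228495)) [0.5252 0.0774 0.047 ] [0.5208 0.0767 0.047 ]
big (array([0.52471948, 0.17343169, 0.04658271]), np.float64(0.0033552744053365912)) [0.5271 0.1735 0.047 ] [0.5235 0.1723 0.047 ]
sleeve (array([0.50117856, 0.25957554, 0.04388132]), np.float64(0.0035314753600802955)) [0.5023 0.2607 0.043 ] [0.5002 0.2571 0.043 ]
bore (array([ 0.49226354, -0.18119914,  0.08223012]), np.float64(0.002240780911899676)) [ 0.4935 -0.1809  0.082 ] [ 0.4917 -0.1833  0.082 ]
yellow (array([0.24973519, 0.27449582, 0.08215802]), np.float64(0.003375730474186367)) [0.252  0.2745 0.082 ] [0.2484 0.2726 0.082 ]
corner [ 0.433  -0.2116  0.082 ]
corner [ 0.4669 -0.1193  0.082 ]
corner [ 0.5591 -0.1504  0.082 ]
corner [ 0.5215 -0.2418  0.082 ]
[0.22409453 0.5833881  0.25322124]
```

```bash
python3 - <<'E'
from plant import r,vision
from h import *
cs=vision.calibration("scene")
for n,a,z in [("pink",(260,235),.044),("white",(332.8,249),.044),("botA",(366,257),.16),("botB",(298,287),.12),("reag",(175,297),.17)]: print(n,atz(cs,a,z).round(3))
s=r.get_state();M=R.from_rotvec(s['tool_rot']).as_matrix()
d=np.array([.522,.0775,.20])-s['position']; print(M.T@d*1000, M)
E
```

```text
pink [ 0.499 -0.042  0.044]
white [0.638 0.106 0.044]
botA [0.799 0.084 0.16 ]
botB [ 0.778 -0.08   0.12 ]
reag [ 0.729 -0.342  0.17 ]
[365.37796151  53.28405814 459.5244203 ] [[-3.58653784e-01 -5.44831644e-05  9.33470653e-01]
 [-9.33470640e-01 -1.56261071e-04 -3.58653788e-01]
 [ 1.65405718e-04 -9.99999986e-01  5.18519005e-06]]
```

Emit:
step_arm:
  steps:
    - [30,0,38,0,0]
    - [30,0,38,0,0]
    - [30,0,38,0,0]
    - [30,0,38,0,0]
    - [30,0,38,0,0]

```text
time: 0.95
position: [0.349, 0.3739, 0.2518]
tool_rot: [-1.017, 1.467, -1.467]
wrist_force: [1.2, 1.0, -0.2]
width: 1.001
```

Emit:
step_arm:
  steps:
    - [30,0,38,0,0]
    - [30,0,38,0,0]
    - [30,0,38,0,0]
    - [30,0,38,0,0]
    - [20,0,25,0,0]

```text
time: 1.45
position: [0.4691, 0.1722, 0.2537]
tool_rot: [-1.013, 1.466, -1.464]
wrist_force: [0.0, 0.1, -0.2]
width: 0.996
```

Emit:
step_arm:
  steps:
    - [0,0,0,8.5,0]
    - [0,0,0,8.5,0]
    - [0,0,0,8.5,0]
    - [0,0,0,8.5,0]
    - [0,0,0,8.5,0]

```text
time: 1.95
position: [0.4713, 0.1666, 0.2544]
tool_rot: [-0.453, 1.966, -1.96]
wrist_force: [-0.3, 0.3, -0.1]
width: 0.999
```

Emit:
step_arm:
  steps:
    - [0,0,0,8.5,0]
    - [0,0,0,8.5,0]
    - [0,0,0,8.5,0]
    - [0,0,0,4,0]
    - [0,0,0,0,0]

```text
time: 2.45
position: [0.4712, 0.1663, 0.2552]
tool_rot: [-0.078, -2.198, 2.186]
wrist_force: [0.6, 0.7, -0.3]
width: 1.001
```

```bash
cat >> h.py <<'E'
def goto(s,P):
    M=R.from_rotvec(s['tool_rot']).as_matrix(); return (M.T@(np.array(P)-s['position'])*1000).round(1)
def yaw(s):
    M=R.from_rotvec(s['tool_rot']).as_matrix(); return np.degrees(np.arctan2(M[1,0],M[0,0])),M[2].round(4)
E
python3 - <<'E'
from plant import r,vision
from h import *
s=r.get_state();print(s['time'],s['position'],yaw(s),s['joint_positions'],s['wrist_force'])
im=vision.capture("wrist");cv2.imwrite("pics/w1.png",im[:,:,::-1])
c=vision.calibration("wrist");print(vision.spot_in("wrist","bush_center"))
print(goto(s,[.522,.0775,.2]),proj(c,[[.522,.0775,.047],[.492,-.182,.082]]))
E
```

```text
2.45 [0.47123933 0.16633373 0.25517149] (np.float64(176.3269037417069), array([-0.0065, -1.    , -0.006 ])) [ 6.64732369e-01  1.65294361e-01 -2.93811697e-01 -1.42194957e-04
 -1.10282409e+00 -7.28756828e-01] [ 0.56124829  0.66407528 -0.31859969]
[{'box': [207.1, 87.9, 242.4, 124.5], 'p': 0.82}, {'box': [97.0, 125.1, 145.7, 157.5], 'p': 0.57}, {'box': [248.6, 245.4, 270.9, 277.1], 'p': 0.5}]
[-56.   55.   85.7] [[ 224.0480314   108.77180074]
 [ 214.49301448 -316.80834956]]
```

View pics/w1.png

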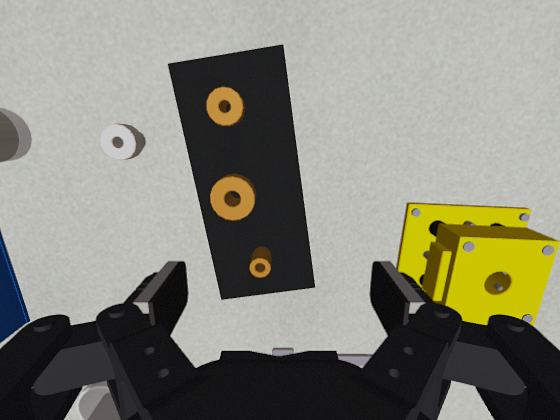

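The wrist view shows the bush to fit at (224,106), the big one at (232,198), the sleeve at (260,267) and a white one at (118,142). The bush is within 3 px of where I predicted it.

Emit:
step_arm:
  steps:
    - [-25,12,40,0,0]
    - [-25,30,30,0,0]
    - [-6,13,16,0,0]
    - [0,0,0,0,0]

```text
time: 2.95
position: [0.5252, 0.0772, 0.2]
tool_rot: [-0.069, -2.211, 2.192]
wrist_force: [-0.0, -0.4, 0.5]
width: 0.999
```

```bash
python3 - <<'E'
from plant import r,vision
from h import *
s=r.get_state();print(s['time'],s['position'],yaw(s))
im=vision.capture("wrist");cv2.imwrite("pics/w2.png",im[:,:,::-1])
c=vision.calibration("wrist");print(vision.spot_in("wrist","bush_center"))
print(proj(c,[[.522,.0775,.047]]))
g=cv2.cvtColor(im,cv2.COLOR_RGB2HSV)
m=((g[...,0]<22)&(g[...,1]>120)&(g[...,2]>150)).astype(np.uint8)
for cn in cv2.findContours(m,cv2.RETR_CCOMP,cv2.CHAIN_APPROX_NONE)[0]:
    if len(cn)>15:
        e=cv2.fitEllipse(cn);print(e,atz(c,e[0],.047).round(4))
E
```

```text
2.95 [0.52522415 0.07717421 0.19995602] (np.float64(177.0756172780744), array([-0.0113, -0.9999, -0.009 ]))
[{'box': [265.4, 178.1, 303.7, 216.7], 'p': 0.91}, {'box': [142.4, 208.2, 190.2, 253.6], 'p': 0.84}, {'box': [284.8, 34.3, 332.0, 83.7], 'p': 0.69}]
[[283.75200729 202.38026669]]
((285.9330139160156, 293.06707763671875), (42.34261703491211, 47.9365119934082), 90.35230255126953) [0.5241 0.1715 0.047 ]
((286.143798828125, 293.7579345703125), (17.633155822753906, 19.705463409423828), 99.70639038085938) [0.5239 0.1723 0.047 ]
((283.76123046875, 200.1531219482422), (38.07349395751953, 39.38760757446289), 82.94549560546875) [0.5219 0.0754 0.047 ]
((283.7773742675781, 200.4361114501953), (14.393086433410645, 14.548047065734863), 97.51644897460938) [0.5219 0.0757 0.047 ]
```

View pics/w2.png

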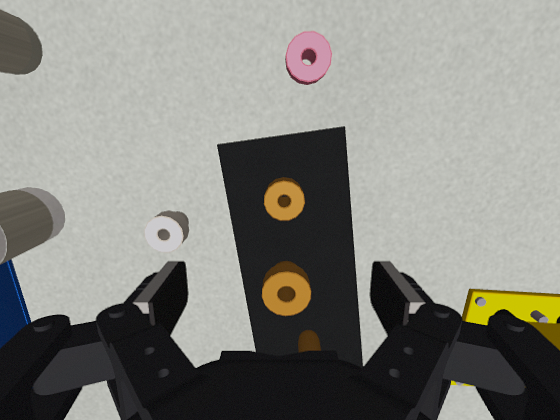

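```bash
python3 - <<'E'
from plant import r,vision
from h import *
for i in range(3):
    s=r.get_state();print(goto(s,[.522,.076,.054]),yaw(s))
E
```

```text
[  5.6 147.6   4.5] (np.float64(177.16981035982764), array([-0.0143, -0.9998, -0.0102]))
[  5.6 147.6   4.5] (np.float64(177.16981035982764), array([-0.0143, -0.9998, -0.0102]))
[  5.6 147.6   4.5] (np.float64(177.16981035982764), array([-0.0143, -0.9998, -0.0102]))
```

Emit:
step_arm:
  steps:
    - [3,45,2,0,0]
    - [2,45,2,0,0]
    - [1,30,1,0,0]
    - [0,0,0,0,0]

```text
time: 3.45
position: [0.5259, 0.0809, 0.0854]
tool_rot: [-0.079, -2.233, 2.197]
wrist_force: [-0.8, 0.4, 0.2]
width: 1.001
```

```bash
python3 - <<'E'
from plant import r,vision
from h import *
s=r.get_state();print(s['time'],s['position'],yaw(s))
im=vision.capture("wrist");cv2.imwrite("pics/w3.png",im[:,:,::-1])
c=vision.calibration("wrist")
print(goto(s,[.522,.076,.054]))
g=cv2.cvtColor(im,cv2.COLOR_RGB2HSV)
m=((g[...,0]<22)&(g[...,1]>120)&(g[...,2]>150)).astype(np.uint8)
for cn in cv2.findContours(m,cv2.RETR_CCOMP,cv2.CHAIN_APPROX_NONE)[0]:
    if len(cn)>15:
        e=cv2.fitEllipse(cn);print(e,atz(c,e[0],.047).round(4))
E
```

```text
3.45 [0.52589073 0.08089485 0.08540454] (np.float64(177.6407406791986), array([-0.03  , -0.9994, -0.0169]))
[ 4.6 31.2  5.6]
((283.18145751953125, 352.612060546875), (4.005731105804443, 23.318159103393555), 84.01615142822266) [0.5284 0.1504 0.047 ]
((287.3537292480469, 241.76730346679688), (61.462646484375, 66.28329467773438), 90.7953109741211) [0.5234 0.0756 0.047 ]
((287.18316650390625, 242.71348571777344), (20.928464889526367, 22.752504348754883), 91.79419708251953) [0.5235 0.0761 0.047 ]
```

View pics/w3.png

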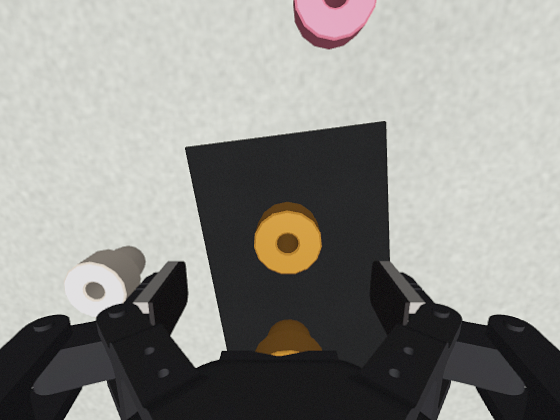

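Emit:
step_arm:
  steps:
    - [0,0,0,0,0]
    - [0,0,0,0,0]
    - [0,0,0,0,0]

```text
time: 3.8
position: [0.5312, 0.0845, 0.0938]
tool_rot: [0.09, 2.24, -2.191]
wrist_force: [-0.7, -0.6, -0.0]
width: 1.002
```

```bash
python3 - <<'E'
from plant import r,vision
from h import *
s=r.get_state();print(s['time'],s['position'],yaw(s),s['joint_positions'])
E
```

```text
3.8 [0.53117446 0.08448455 0.09378501] (np.float64(177.91088225760032), array([-0.0449, -0.9987, -0.0228])) [ 0.4601144   0.3940774  -0.44309614  0.00212803 -0.68327036 -0.49768067]
```

Emit:
step_arm:
  steps:
    - [3,10,3,0,0]

```text
time: 3.9
position: [0.5305, 0.0828, 0.086]
tool_rot: [0.096, 2.239, -2.185]
wrist_force: [-0.6, -0.2, -0.1]
width: 1.0
```

```bash
python3 - <<'E'
from plant import r,vision
from h import *
s=r.get_state();print(s['time'],s['position'],yaw(s),s['joint_positions'])
print(goto(s,[.522,.076,.054]))
E
```

```text
3.9 [0.53054739 0.08282185 0.08595952] (np.float64(177.95925765346834), array([-0.0511, -0.9984, -0.0255])) [ 0.45793896  0.40209558 -0.45742611  0.00278652 -0.65416256 -0.49506625]
[ 9.9 31.3  7.9]
```

```bash
python3 - <<'E'
from plant import r,vision
from h import *
np.set_printoptions(precision=4,suppress=True)
for i in range(4):
    vision.capture("side")
    s=r.get_state();print(s['time'],s['position'],s['joint_positions'],s['qd'],s['joint_torque'],s['wrist_force'],s['torque'])
E
```

```text
3.95 [0.528  0.0816 0.0833] [ 0.4575  0.4046 -0.4617  0.0012 -0.6533 -0.495 ] [-0.0016  0.0153 -0.0257 -0.012  -0.0528 -0.0046] [  0.4307 -37.402   15.5893   3.5681   0.3254   0.0024] [-1.1915 -1.2977 -0.8983] [-0.1278  0.2335 -0.0161]
4.0 [0.5275 0.0813 0.083 ] [ 0.4574  0.405  -0.4619  0.0013 -0.655  -0.4951] [-0.0008  0.0043  0.0091  0.0071 -0.0164 -0.0021] [  0.1385 -35.0986  13.7924   3.0472   0.2426   0.0088] [-0.0374 -0.5532 -0.7665] [-0.0955  0.1928 -0.0328]
4.05 [0.5278 0.0813 0.0832] [ 0.4573  0.4051 -0.4613  0.0017 -0.6554 -0.4951] [-0.0002  0.0031  0.0108  0.0065 -0.0018  0.0011] [  0.0337 -34.6993  13.203    2.8884   0.1184   0.0027] [-0.5423  0.6088 -0.7892] [-0.0451  0.1162 -0.0573]
4.1 [0.5282 0.0815 0.0833] [ 0.4574  0.4051 -0.4607  0.002  -0.6555 -0.4952] [0.0005 0.0015 0.0106 0.004  0.0008 0.0008] [ -0.0008 -34.6251  13.1098   2.8781   0.091    0.0007] [-0.0592  0.7658 -0.3229] [-0.0026  0.1259  0.0644]
```

Emit:
step_arm:
  steps:
    - [0,0,0,0,0]

```text
time: 4.2
position: [0.5282, 0.0814, 0.0833]
tool_rot: [0.09, 2.24, -2.192]
wrist_force: [-0.2, -0.2, 0.5]
width: 1.0
```

```bash
python3 - <<'E'
from plant import r,vision
from h import *
np.set_printoptions(precision=4,suppress=True)
for i in range(4):
    s=r.get_state();print(s['time'],s['position'],s['joint_positions'],s['qd'],yaw(s))
    vision.capture("side")
E
```

```text
4.2 [0.5282 0.0814 0.0833] [ 0.4572  0.4053 -0.4607  0.0022 -0.6554 -0.4951] [-0.0034  0.0008 -0.0052  0.      0.0011 -0.0017] (np.float64(177.8963591291903), array([-0.0442, -0.9988, -0.0222]))
4.25 [0.5282 0.0814 0.0833] [ 0.4572  0.4053 -0.4607  0.002  -0.6555 -0.4952] [ 0.0001 -0.0013  0.0011 -0.0023  0.0014  0.0017] (np.float64(177.8895396208663), array([-0.044 , -0.9988, -0.0222]))
4.3 [0.5282 0.0814 0.0833] [ 0.4572  0.4053 -0.4607  0.002  -0.6555 -0.4952] [ 0.0004  0.001   0.0019 -0.0002  0.0018 -0.0014] (np.float64(177.88796445273405), array([-0.0441, -0.9988, -0.0223]))
4.35 [0.5282 0.0814 0.0833] [ 0.4573  0.4052 -0.4606  0.0021 -0.6554 -0.4952] [-0.0006  0.0018 -0.0002  0.0012  0.0032  0.0006] (np.float64(177.89086835115157), array([-0.0442, -0.9988, -0.0223]))
```

Emit:
step_arm:
  steps:
    - [0,-45,0,0,0]
    - [0,-45,0,0,0]
    - [0,-30,0,0,0]
    - [0,0,0,0,0]
    - [0,0,0,0,0]

```text
time: 4.9
position: [0.5224, 0.0786, 0.2062]
tool_rot: [0.086, 2.24, -2.197]
wrist_force: [-0.5, 0.0, -0.3]
width: 0.998
```

```bash
cat > st.py <<'E'
import sys
from plant import r,vision
from h import *
np.set_printoptions(precision=4,suppress=True)
for i in range(int(sys.argv[1])): vision.capture("side")
s=r.get_state();print(s['time'],s['position'],yaw(s),s['wrist_force'],s['width'])
if len(sys.argv)>2: print(goto(s,eval(sys.argv[2])))
E
python3 st.py 3 [.522,.076,.054]
```

```text
5.05 [0.5221 0.0784 0.2049] (np.float64(177.8903901222122), array([-0.0383, -0.9991, -0.0188])) [0.557  0.6613 1.5143] 0.9981541103746929
[  5.8 150.8   5.3]
```

Emit:
step_arm:
  steps:
    - [-45,-10,0,0,0]
    - [-45,0,0,0,0]
    - [-20,0,0,0,0]
    - [0,0,0,0,0]

```text
time: 5.45
position: [0.6291, 0.0722, 0.2097]
tool_rot: [-0.062, -2.227, 2.2]
wrist_force: [-0.7, -0.6, -0.7]
width: 0.999
```

```bash
python3 st.py 4 [.522,.076,.054]
```

```text
5.65 [0.6261 0.0724 0.2111] (np.float64(178.02192635449086), array([-0.0203, -0.9997, -0.0127])) [0.072  0.1084 0.2815] 1.0003559541680038
[107.4 155.    2. ]
```

Emit:
step_arm:
  steps:
    - [45,0,0,0,0]
    - [45,0,0,0,0]
    - [20,0,0,0,0]
    - [0,0,0,0,0]

```text
time: 6.05
position: [0.5087, 0.0756, 0.2071]
tool_rot: [-0.056, -2.226, 2.201]
wrist_force: [0.2, -0.3, 0.0]
width: 0.997
```

```bash
python3 st.py 4 [.522,.076,.054]
```

```text
6.25 [0.5129 0.0761 0.2071] (np.float64(178.01349940001896), array([-0.0196, -0.9997, -0.0119])) [-0.0865  0.5586 -0.4333] 0.9963264382525862
[ -6.1 153.2   1.6]
```

Emit:
step_arm:
  steps:
    - [-45,0,0,0,0]
    - [-45,0,0,0,0]
    - [-20,0,0,0,0]
    - [0,0,0,0,0]

```text
time: 6.65
position: [0.628, 0.0713, 0.2069]
tool_rot: [-0.058, -2.224, 2.201]
wrist_force: [-0.9, -0.2, 0.0]
width: 1.0
```

```bash
python3 st.py 4 [.522,.076,.054]
```

```text
6.85 [0.6242 0.0714 0.2077] (np.float64(178.0774524684163), array([-0.0161, -0.9998, -0.0107])) [ 0.1013 -0.3624  0.2026] 0.9954886671708785
[104.8 152.1   0.5]
```

Emit:
step_arm:
  steps:
    - [45,0,0,0,0]
    - [45,0,0,0,0]
    - [8,0,0,0,0]
    - [0,0,0,0,0]

```text
time: 7.25
position: [0.5203, 0.0743, 0.2054]
tool_rot: [-0.052, -2.224, 2.201]
wrist_force: [0.5, -0.4, 1.2]
width: 0.998
```

```bash
python3 st.py 4 [.522,.076,.054]
```

```text
7.45 [0.5229 0.0745 0.2048] (np.float64(178.05129645522308), array([-0.0152, -0.9998, -0.0102])) [ 0.4307 -0.0118 -0.4557] 0.9983430144295757
[  3.2 150.8   0.1]
```

Emit:
step_arm:
  steps:
    - [1,45,0,0,0]

```text
time: 7.55
position: [0.5282, 0.0767, 0.1651]
tool_rot: [-0.07, -2.236, 2.203]
wrist_force: [1.5, 1.1, -0.5]
width: 1.0
```

```bash
python3 st.py 4 [.522,.076,.054]
```

```text
7.75 [0.5231 0.0747 0.1595] (np.float64(178.05790394439865), array([-0.0135, -0.9999, -0.0086])) [-0.8912  0.8569  0.3467] 0.9999691406280506
[  2.6 105.5  -0.3]
```

Emit:
step_arm:
  steps:
    - [1,45,0,0,0]

```text
time: 7.85
position: [0.5291, 0.0772, 0.1209]
tool_rot: [-0.068, -2.235, 2.205]
wrist_force: [2.2, 0.5, -0.1]
width: 1.002
```

```bash
python3 st.py 4 [.522,.076,.054]; python3 - <<'E'
from plant import r,vision
from h import *
s=r.get_state()
im=vision.capture("wrist");cv2.imwrite("pics/w4.png",im[:,:,::-1])
c=vision.calibration("wrist")
g=cv2.cvtColor(im,cv2.COLOR_RGB2HSV)
m=((g[...,0]<22)&(g[...,1]>120)&(g[...,2]>150)).astype(np.uint8)
for cn in cv2.findContours(m,cv2.RETR_CCOMP,cv2.CHAIN_APPROX_NONE)[0]:
    if len(cn)>15:
        e=cv2.fitEllipse(cn);print(e,atz(c,e[0],.047).round(4))
E
```

```text
8.05 [0.5236 0.0752 0.1156] (np.float64(178.0938667827402), array([-0.014 , -0.9999, -0.0079])) [ 0.253  -0.443   0.2573] 0.9965023247513726
[ 2.5 61.6 -0.3]
((282.6879577636719, 341.5313415527344), (24.147859573364258, 65.59526824951172), 89.1080093383789) [0.5246 0.1585 0.047 ]
((282.53045654296875, 233.79244995117188), (52.61878204345703, 55.58820724487305), 88.3147201538086) [0.5223 0.0749 0.047 ]
((282.5176086425781, 234.4563446044922), (18.288501739501953, 19.40235710144043), 86.12714385986328) [0.5223 0.0753 0.047 ]
```

Emit:
step_arm:
  steps:
    - [1,42,0,0,0]

```text
time: 8.2
position: [0.53, 0.0781, 0.0813]
tool_rot: [0.071, 2.236, -2.203]
wrist_force: [1.0, -0.1, -0.3]
width: 0.995
```

```bash
python3 st.py 4 [.5223,.0754,.054]
```

```text
8.4 [0.5247 0.076  0.076 ] (np.float64(178.1439943200447), array([-0.0176, -0.9998, -0.0089])) [-1.0837 -0.1087  0.0321] 1.0032345048697031
[ 2.7 21.9  0.9]
```

Emit:
step_arm:
  steps:
    - [1,19,0,0,0]

```text
time: 8.5
position: [0.5274, 0.0775, 0.0612]
tool_rot: [-0.064, -2.232, 2.206]
wrist_force: [1.0, -1.0, -0.8]
width: 0.999
```

```bash
python3 st.py 4 [.5223,.0754,.054]; python3 - <<'E'
from plant import r,vision
from h import *
im=vision.capture("wrist");cv2.imwrite("pics/w5.png",im[:,:,::-1])
im=vision.capture("side");cv2.imwrite("pics/s5.png",cv2.resize(im[150:330,200:420],None,fx=3,fy=3,interpolation=cv2.INTER_CUBIC)[:,:,::-1])
E
```

```text
8.7 [0.5249 0.0765 0.0587] (np.float64(178.17205261896575), array([-0.0199, -0.9998, -0.0097])) [-0.3741  0.4662 -0.1813] 0.9955389859233035
[2.7 4.7 1.3]
```

View pics/s5.png

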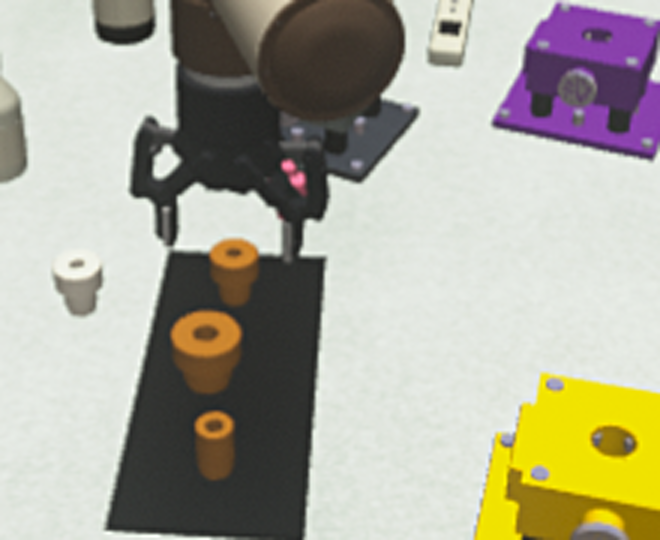

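View pics/w5.png

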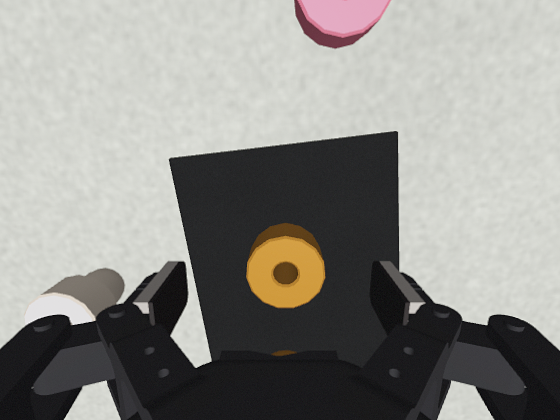

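```bash
python3 - <<'E'
from plant import r,vision
from h import *
c=vision.calibration("side")
for p in [(290,263),(166,244)]:
    o,d=ray(c,(200+p[0]/3,150+p[1]/3))
    for y in (.0655,.0765,.0875): print(p,y,(o+d*(y-o[1])/d[1]).round(4))
E
```

```text
(290, 263) 0.0655 [0.4791 0.0655 0.0336]
(290, 263) 0.0765 [0.4774 0.0765 0.0423]
(290, 263) 0.0875 [0.4757 0.0875 0.0509]
(166, 244) 0.0655 [0.5772 0.0655 0.0407]
(166, 244) 0.0765 [0.5742 0.0765 0.0492]
(166, 244) 0.0875 [0.5713 0.0875 0.0577]
```

Emit:
step_arm:
  steps:
    - [3,9,1,0,0]

```text
time: 8.9
position: [0.5238, 0.0764, 0.0513]
tool_rot: [-0.062, -2.231, 2.205]
wrist_force: [-0.4, -0.4, -0.5]
width: 1.004
```

```bash
python3 st.py 4 [.5223,.0754,.0495]
```

```text
9.1 [0.5219 0.0756 0.0495] (np.float64(178.1709997778758), array([-0.0197, -0.9998, -0.0097])) [ 0.0645 -0.7654 -0.1877] 1.0005290259947066
[-0.4 -0.   0.2]
```

Emit:
step_arm:
  steps:
    - [0,0,0,0,0.45]
    - [0,0,0,0,0.6]
    - [0,0,0,0,0.8]
  squeeze: 80

```text
time: 9.4
position: [0.5221, 0.0757, 0.0496]
tool_rot: [-0.057, -2.226, 2.205]
wrist_force: [-0.4, -1.0, 0.4]
width: 0.512
```

```bash
python3 st.py 4 [.5223,.0754,.0495]; python3 - <<'E'
from plant import r,vision
from h import *
im=vision.capture("wrist");cv2.imwrite("pics/w6.png",im[:,:,::-1])
im=vision.capture("side");cv2.imwrite("pics/s6.png",cv2.resize(im[190:270,230:330],None,fx=6,fy=6,interpolation=cv2.INTER_CUBIC)[:,:,::-1])
E
```

```text
9.6 [0.5223 0.0757 0.0501] (np.float64(178.20037572154357), array([-0.0203, -0.9997, -0.0096])) [-2.0928 -0.2585  5.1373] 0.4154743017792115
[-0.   0.6  0.3]
```

View pics/s6.png

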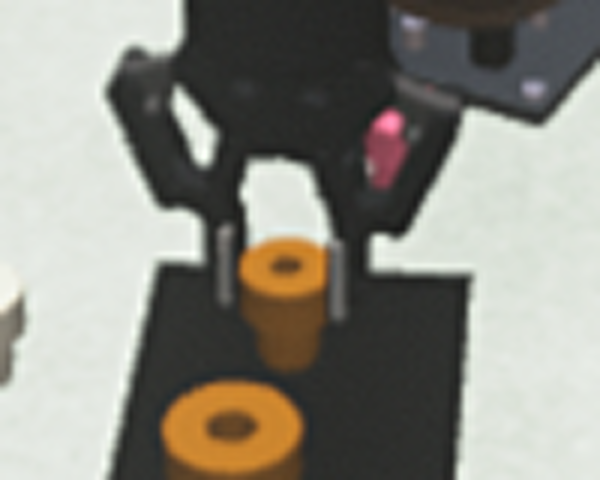

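View pics/w6.png

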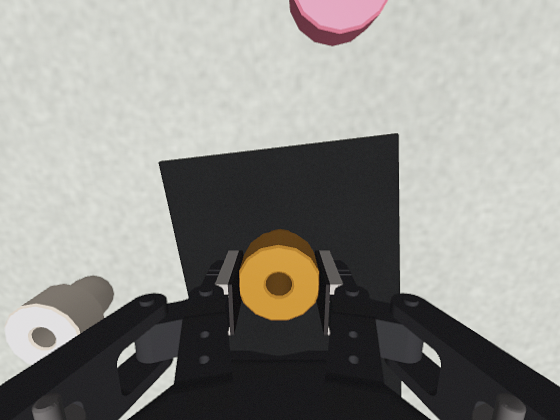

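Emit:
step_arm:
  steps:
    - [0,0,0,0,0.8]
    - [0,0,0,0,0.8]

```text
time: 9.9
position: [0.5223, 0.0757, 0.0501]
tool_rot: [-0.058, -2.226, 2.205]
wrist_force: [-0.4, -0.1, 1.3]
width: 0.416
```

```bash
python3 st.py 2 [.5223,.0754,.0495]; python3 - <<'E'
from plant import r,vision
from h import *
im=vision.capture("side");cv2.imwrite("pics/s7.png",cv2.resize(im[190:270,230:330],None,fx=6,fy=6,interpolation=cv2.INTER_CUBIC)[:,:,::-1])
c=vision.calibration("side")
for p in [(335,320),(225,302)]:
    o,d=ray(c,(230+p[0]/6,190+p[1]/6))
    for y in (.065,.0757,.0867): print(p,y,(o+d*(y-o[1])/d[1]).round(4))
E
```

```text
10.0 [0.5223 0.0757 0.0501] (np.float64(178.1944156364606), array([-0.0206, -0.9997, -0.0098])) [-1.5523  0.1853  2.699 ] 0.4094280909415779
[-0.   0.6  0.3]
(335, 320) 0.065 [0.505  0.065  0.0133]
(335, 320) 0.0757 [0.503  0.0757 0.022 ]
(335, 320) 0.0867 [0.501  0.0867 0.0308]
(225, 302) 0.065 [0.549 0.065 0.017]
(225, 302) 0.0757 [0.5465 0.0757 0.0255]
(225, 302) 0.0867 [0.5439 0.0867 0.0344]
```

View pics/s7.png

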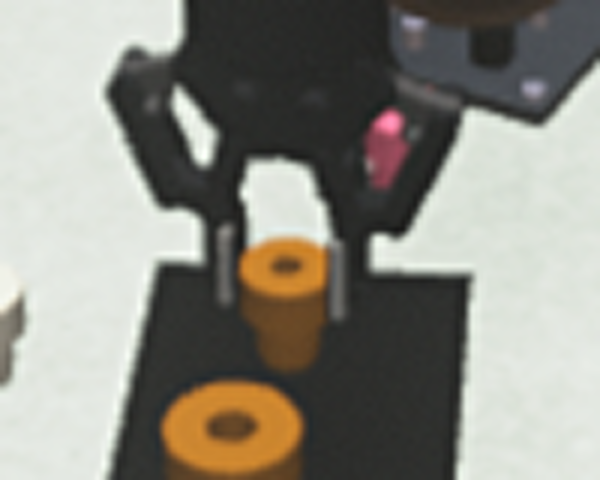

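Emit:
step_arm:
  steps:
    - [0,-40,0,0,0.8]

```text
time: 10.15
position: [0.5177, 0.074, 0.0854]
tool_rot: [-0.046, -2.214, 2.204]
wrist_force: [0.1, 1.1, -1.1]
width: 0.413
```

```bash
python3 st.py 3
```

```text
10.3 [0.5227 0.076  0.0917] (np.float64(178.19558636260138), array([-0.0248, -0.9996, -0.0119])) [ 0.2242 -0.0354 -1.0274] 0.41249294569021
```

Emit:
step_arm:
  steps:
    - [0,-45,0,0,0.8]

```text
time: 10.4
position: [0.517, 0.074, 0.1308]
tool_rot: [-0.048, -2.217, 2.202]
wrist_force: [0.8, -0.3, -1.5]
width: 0.416
```

```bash
python3 st.py 3
```

```text
10.55 [0.5228 0.0761 0.1383] (np.float64(178.19794889113325), array([-0.0292, -0.9995, -0.0142])) [-1.4658 -0.2749 -2.0311] 0.4155950591404912
```

Emit:
step_arm:
  steps:
    - [0,-45,0,0,0.8]

```text
time: 10.65
position: [0.5167, 0.074, 0.1766]
tool_rot: [-0.052, -2.221, 2.201]
wrist_force: [0.7, 1.4, -1.7]
width: 0.411
```

```bash
python3 st.py 3
```

```text
10.8 [0.5224 0.0759 0.1844] (np.float64(178.19387537105817), array([-0.0326, -0.9993, -0.016 ])) [-0.3118  0.714  -1.5664] 0.41268617949305186
```

Emit:
step_arm:
  steps:
    - [4,0,45,0,0.8]

```text
time: 10.9
position: [0.5175, 0.0335, 0.1822]
tool_rot: [0.065, 2.236, -2.199]
wrist_force: [1.4, -0.4, -1.3]
width: 0.416
```

```bash
python3 st.py 3
```

```text
11.05 [0.5152 0.0293 0.1812] (np.float64(178.0084133314083), array([-0.028 , -0.9995, -0.015 ])) [-0.0685  0.8503 -1.3372] 0.41464299029183715
```

Emit:
step_arm:
  steps:
    - [4,0,45,0,0.8]

```text
time: 11.15
position: [0.5107, -0.0132, 0.1793]
tool_rot: [-0.064, -2.237, 2.204]
wrist_force: [0.7, -0.4, -1.1]
width: 0.412
```

```bash
python3 st.py 3
```

```text
11.3 [ 0.5084 -0.0168  0.1785] (np.float64(177.8299318431113), array([-0.0242, -0.9996, -0.0144])) [-0.6191 -1.1102 -0.9978] 0.41465214363980046
```

Emit:
step_arm:
  steps:
    - [4,0,45,0,0.8]

```text
time: 11.4
position: [0.5042, -0.059, 0.1772]
tool_rot: [-0.064, -2.234, 2.202]
wrist_force: [1.2, 0.3, -2.2]
width: 0.413
```

```bash
python3 st.py 3 [.492,-.182,.18]; python3 - <<'E'
from plant import r,vision
from h import *
s=r.get_state()
im=vision.capture("wrist");cv2.imwrite("pics/w8.png",im[:,:,::-1])
c=vision.calibration("wrist"); print(vision.spot_in("wrist","bore_mouth")); print(proj(c,[[.492,-.182,.082]]))
E
```

```text
11.55 [ 0.502  -0.0623  0.1765] (np.float64(177.67974197674607), array([-0.0219, -0.9997, -0.0143])) [-0.5104  0.201  -0.5541] 0.4124460752302251
[  5.1  -5.3 119.9]
[{'box': [192.8, 1.9, 389.7, 148.5], 'p': 0.89}]
[[290.53418625  38.17656182]]
```

View pics/w8.png

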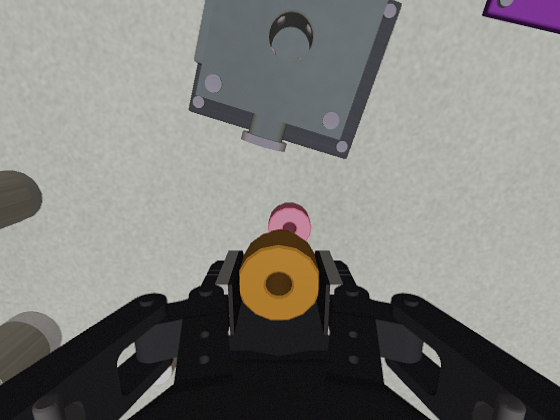

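Emit:
step_arm:
  steps:
    - [2,-2,40,0,0.8]

```text
time: 11.75
position: [0.5005, -0.0979, 0.1784]
tool_rot: [-0.062, -2.234, 2.202]
wrist_force: [0.3, 0.2, -0.9]
width: 0.415
```

```bash
python3 st.py 4 [.492,-.182,.18]; python3 - <<'E'
from plant import r,vision
from h import *
im=vision.capture("wrist");cv2.imwrite("pics/w9.png",im[:,:,::-1]);cv2.imwrite("pics/w9z.png",cv2.resize(im[40:190,200:400],None,fx=4,fy=4,interpolation=cv2.INTER_CUBIC)[:,:,::-1])
c=vision.calibration("wrist"); print(proj(c,[[.492,-.182,.082]])); np.save("c9.npy",c,allow_pickle=True)
E
```

```text
11.95 [ 0.4994 -0.1004  0.1783] (np.float64(177.8284145311609), array([-0.0234, -0.9996, -0.0146])) [-0.8226  1.1889 -0.8567] 0.4149908577587991
[ 4.3 -3.  81.8]
[[287.92329517 104.0493004 ]]
```

View pics/w9z.png

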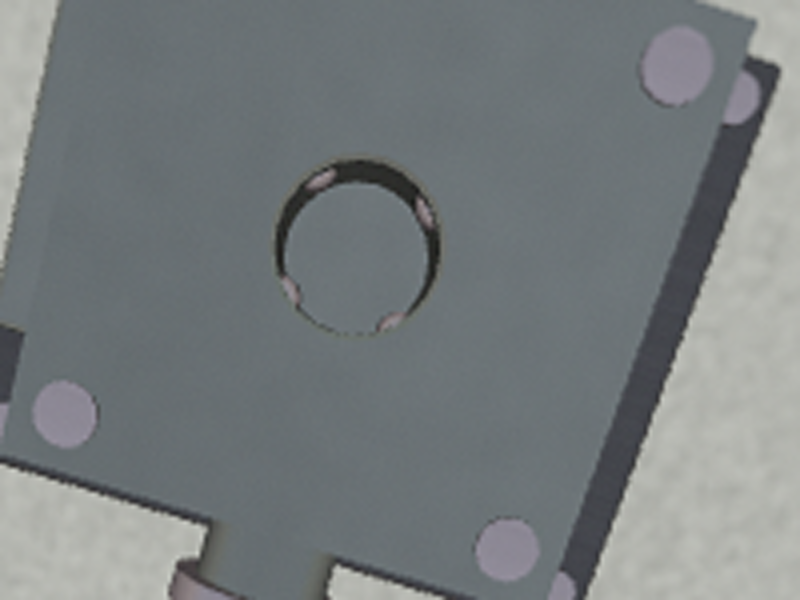

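```bash
python3 - <<'E'
from plant import r,vision
from h import *
np.set_printoptions(precision=4,suppress=True)
s=r.get_state();print(s['position'])
c=np.load("c9.npy",allow_pickle=True).item()
im=cv2.imread("pics/w9.png")[:,:,::-1]
# mouth circle projection fit check
b=atz(c,(289.1,101.5),.082);print("bore",b)
th=np.linspace(0,2*np.pi,100);
q=proj(c,np.stack([b[0]+.01375*np.cos(th),b[1]+.01375*np.sin(th),0*th+.082],1));print(q.min(0),q.max(0),"meas",200+275/4,200+441/4,40+158/4,40+337/4)
g=cv2.cvtColor(np.ascontiguousarray(im),cv2.COLOR_RGB2HSV)
m=((g[...,0]<22)&(g[...,1]>120)&(g[...,2]>150)).astype(np.uint8)
for cn in cv2.findContours(m,cv2.RETR_CCOMP,cv2.CHAIN_APPROX_NONE)[0]:
    if len(cn)>15:
        e=cv2.fitEllipse(cn);
        p=atz(c,e[0],s['position'][2]-.0031);M=R.from_rotvec(s['tool_rot']).as_matrix()
        print(e,p,M.T@(p-s['position'])*1000)
E
```

```text
[ 0.4995 -0.1001  0.1783]
bore [ 0.4912 -0.1836  0.082 ]
[268.3915  78.9919] [309.8783 123.1362] meas 268.75 310.25 79.5 124.25
((278.77557373046875, 282.52105712890625), (72.45482635498047, 79.24705505371094), 89.3461685180664) [ 0.499  -0.1017  0.1752] [0.506  3.0648 1.6768]
((278.84912109375, 283.78375244140625), (25.920473098754883, 30.27777099609375), 95.97798919677734) [ 0.499  -0.101   0.1752] [0.5392 3.0732 1.0443]
```

Emit:
step_arm:
  steps:
    - [3,-2,42,0,0.8]

```text
time: 12.1
position: [0.4961, -0.1387, 0.1797]
tool_rot: [-0.06, -2.235, 2.202]
wrist_force: [0.6, -0.2, -2.1]
width: 0.413
```

```bash
python3 st.py 4 [.4907,-.1826,.16]
```

```text
12.3 [ 0.495  -0.1414  0.1795] (np.float64(177.86411020184477), array([-0.0235, -0.9996, -0.0148])) [ 0.4208  0.5737 -1.117 ] 0.41334896895280676
[ 3.2 18.9 41.6]
```

Emit:
step_arm:
  steps:
    - [2,8,40,0,0.8]

```text
time: 12.4
position: [0.4937, -0.1783, 0.1721]
tool_rot: [-0.064, -2.236, 2.203]
wrist_force: [2.0, -0.5, -1.6]
width: 0.41
```

```bash
python3 st.py 4 [.4907,-.1826,.14]
```

```text
12.6 [ 0.4918 -0.1807  0.1705] (np.float64(177.85677582086865), array([-0.0227, -0.9996, -0.015 ])) [ 0.5471  0.147  -1.0639] 0.41426813399785406
[ 1.7 30.5  2.4]
```

Emit:
step_arm:
  steps:
    - [1.5,32,2,0,0.8]

```text
time: 12.7
position: [0.495, -0.1816, 0.1424]
tool_rot: [-0.076, -2.235, 2.207]
wrist_force: [-0.0, 0.1, -0.4]
width: 0.416
```

```bash
python3 st.py 5 [.4907,-.1826,.137]; python3 - <<'E'
from plant import r,vision
from h import *
np.set_printoptions(precision=4,suppress=True)
s=r.get_state()
im=vision.capture("wrist");cv2.imwrite("pics/w10.png",im[:,:,::-1]);cv2.imwrite("pics/w10z.png",cv2.resize(im[130:330,180:380],None,fx=3,fy=3,interpolation=cv2.INTER_CUBIC)[:,:,::-1])
c=vision.calibration("wrist"); np.save("c10.npy",c,allow_pickle=True)
im=vision.capture("side");cv2.imwrite("pics/s10.png",cv2.resize(im[110:210,250:370],None,fx=6,fy=6,interpolation=cv2.INTER_CUBIC)[:,:,::-1])
im=vision.capture("scene");cv2.imwrite("pics/c10.png",cv2.resize(im[190:280,160:270],None,fx=6,fy=6,interpolation=cv2.INTER_CUBIC)[:,:,::-1])
E
```

```text
12.95 [ 0.4917 -0.1815  0.1394] (np.float64(177.95719150720046), array([-0.0239, -0.9996, -0.0145])) [ 0.716  -0.3841 -0.2552] 0.4132596439723301
[1.1 2.4 1.1]
```

View pics/w10z.png

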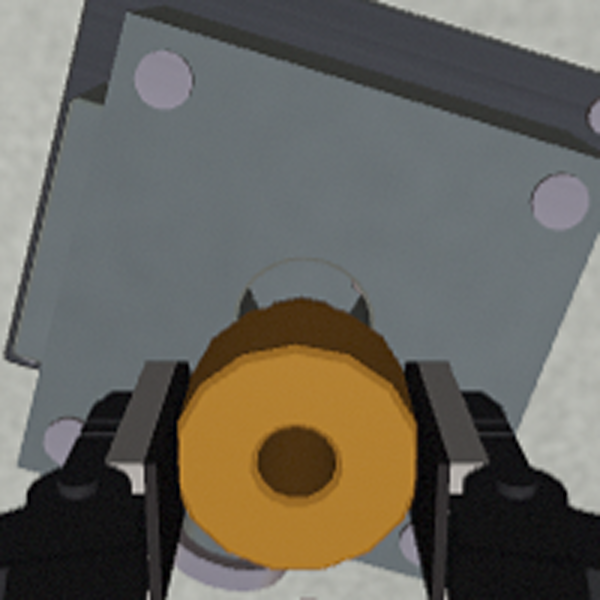

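View pics/s10.png

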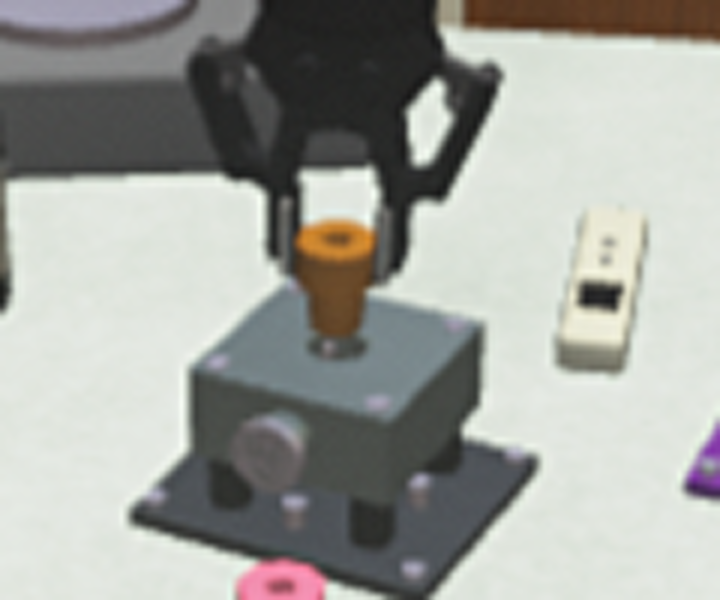

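View pics/c10.png

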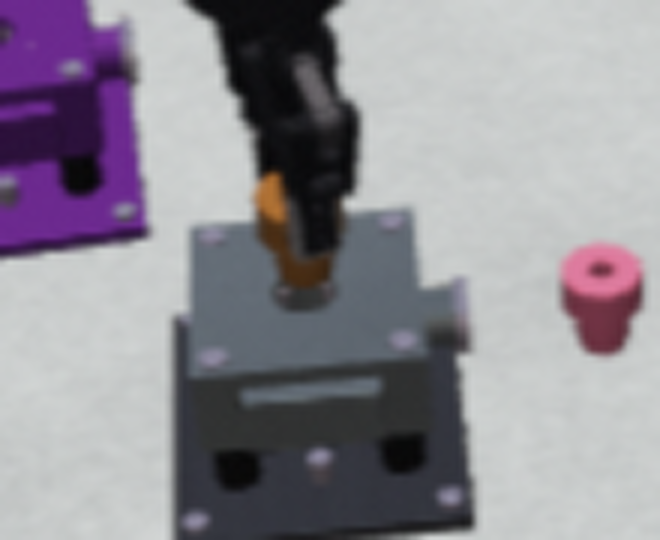

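```bash
python3 - <<'E'
from plant import r,vision
from h import *
np.set_printoptions(precision=2,suppress=True)
s=r.get_state();M=R.from_rotvec(s['tool_rot']).as_matrix()
c=np.load("c10.npy",allow_pickle=True).item()
im=cv2.imread("pics/w10.png")
th=np.linspace(0,2*np.pi,200)
def circ(ctr,rad,ax=np.eye(3)): return proj(c,ctr+rad*(np.cos(th)[:,None]*ax[0]+np.sin(th)[:,None]*ax[1]))
bore=np.array([.4912,-.1836,.082])
z=6
big=cv2.resize(im[190:290,220:340],None,fx=z,fy=z,interpolation=cv2.INTER_CUBIC)
def draw(q,col): cv2.polylines(big,[(((q-[220,190])+.5)*z-.5).astype(np.int32)],True,col,1)
draw(circ(bore,.01375),(0,255,0))
tax=[M[:,0],M[:,2]]
off=s['position']+M@np.array([.0005,0,.0012])
for d,rad in ((.0031,.019),(.0231,.019),(.0471,.0115)):
    draw(circ(off+M[:,1]*d,rad,tax),(255,0,255))
cv2.imwrite("pics/w10o.png",big)
E
```

```text
(no output)
```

View pics/w10o.png

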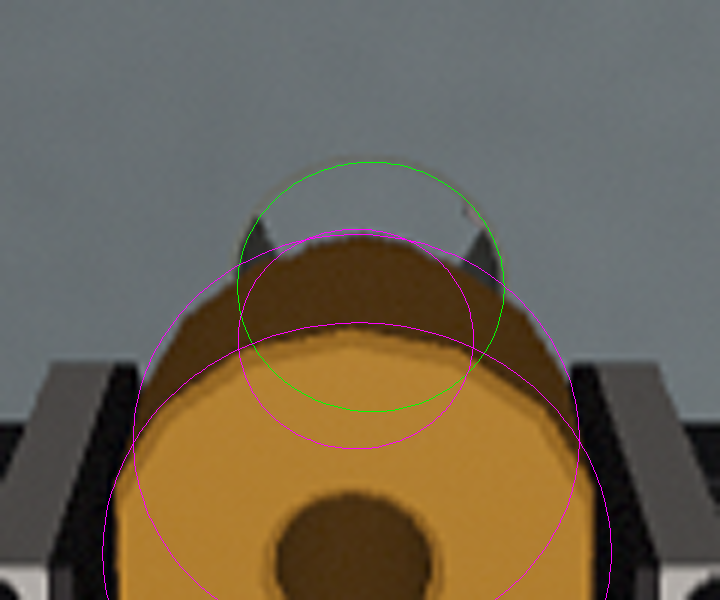

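Emit:
step_arm:
  steps:
    - [1.3,8,1.5,0,0.8]

```text
time: 13.2
position: [0.492, -0.1832, 0.1333]
tool_rot: [-0.073, -2.233, 2.203]
wrist_force: [-0.2, 0.7, -1.3]
width: 0.414
```

```bash
python3 st.py 5 [.4907,-.1826,.128]
```

```text
13.45 [ 0.4906 -0.1833  0.1317] (np.float64(177.89554522256378), array([-0.0251, -0.9996, -0.0147])) [-0.086  -0.1542 -0.0352] 0.4153298607439785
[ 0.1  3.7 -0.7]
```

Emit:
step_arm:
  steps:
    - [0.2,4,0.1,0,0.8]

```text
time: 13.55
position: [0.4911, -0.1835, 0.1282]
tool_rot: [-0.07, -2.232, 2.201]
wrist_force: [0.1, 0.3, -0.9]
width: 0.414
```

```bash
python3 st.py 5 [.4907,-.1826,.122]; python3 - <<'E'
from plant import r,vision
from h import *
im=vision.capture("wrist");cv2.imwrite("pics/w11z.png",cv2.resize(im[130:330,180:380],None,fx=3,fy=3,interpolation=cv2.INTER_CUBIC)[:,:,::-1])
im=vision.capture("side");cv2.imwrite("pics/s11.png",cv2.resize(im[110:210,250:370],None,fx=6,fy=6,interpolation=cv2.INTER_CUBIC)[:,:,::-1])
E
```

```text
13.8 [ 0.4905 -0.1834  0.1277] (np.float64(177.90011131297413), array([-0.025 , -0.9996, -0.0146])) [ 0.3585 -0.4703 -0.7855] 0.41347022530899724
[ 0.   5.7 -0.7]
```

View pics/s11.png

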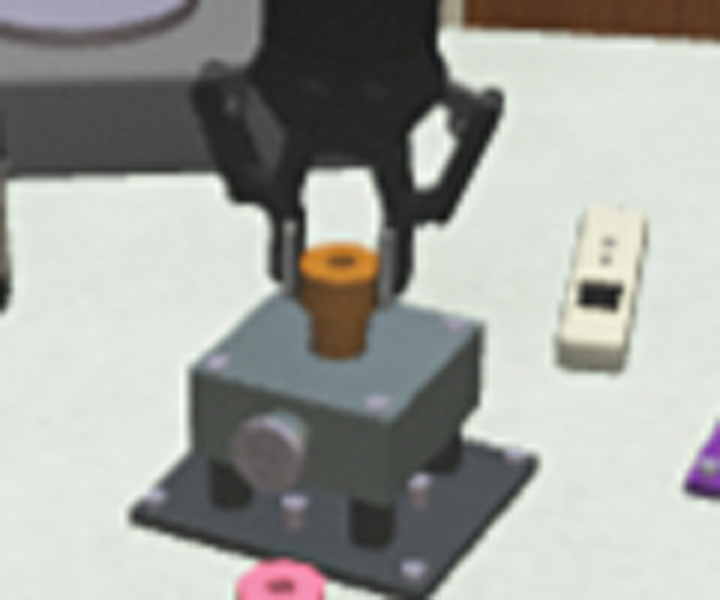

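View pics/w11z.png

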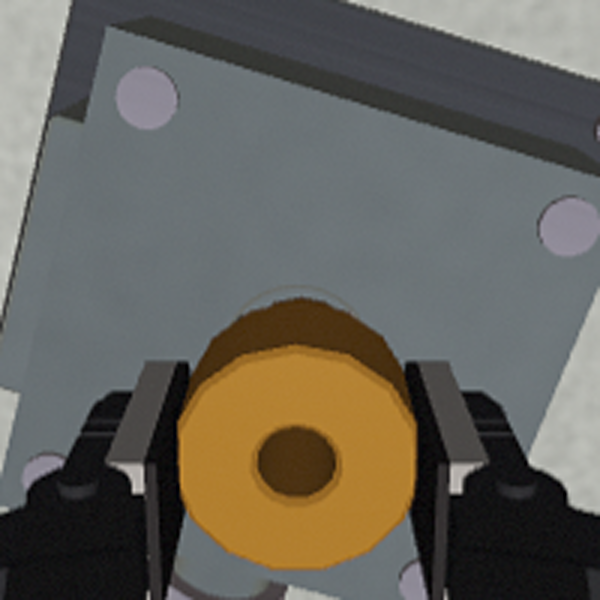

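Emit:
step_arm:
  steps:
    - [0.2,4,-0.2,0,0.8]

```text
time: 14.0
position: [0.491, -0.1832, 0.1242]
tool_rot: [-0.07, -2.232, 2.201]
wrist_force: [-0.2, -0.2, -0.8]
width: 0.413
```

```bash
python3 st.py 4 [.4907,-.1828,.122]
```

```text
14.2 [ 0.4904 -0.1831  0.1236] (np.float64(177.9008623488387), array([-0.0248, -0.9996, -0.0146])) [ 0.0758 -0.5427 -0.9958] 0.41545320766072286
[-0.2  1.6 -0.3]
```

Emit:
step_arm:
  steps:
    - [0.1,3,0,0,0.8]

```text
time: 14.3
position: [0.4908, -0.1831, 0.1209]
tool_rot: [-0.069, -2.231, 2.2]
wrist_force: [-0.5, -0.1, -0.7]
width: 0.413
```

```bash
cat >> st.py <<'E'
F=s['wrist_force'][2]+1.0
sink=max(0,(F-2)/2)
print("F",F,"shoulder gap mm",(s['position'][2]-.0231-.082)*1000+sink)
E
python3 st.py 4 [.4907,-.1828,.122]; python3 -c "
from plant import r
s=r.get_state();print(s['wrist_force'],s['torque'])"
```

```text
14.5 [ 0.4906 -0.183   0.1205] (np.float64(177.90469625873152), array([-0.025 , -0.9996, -0.0146])) [-0.2443  0.2169 -1.576 ] 0.4116601765757851
[-0.2 -1.5 -0.3]
F -0.5760156864539998 shoulder gap mm 15.402214263351976
[-0.24429899  0.21693381 -1.57601569] [-0.01262775 -0.07679491  0.04314074]
```

Emit:
step_arm:
  steps:
    - [0.1,4,0,0,0.8]

```text
time: 14.6
position: [0.4912, -0.1831, 0.1171]
tool_rot: [-0.07, -2.232, 2.201]
wrist_force: [1.0, -0.7, 2.5]
width: 0.416
```

```bash
python3 st.py 4 [.4907,-.1828,.122]
```

```text
14.8 [ 0.4912 -0.1831  0.1169] (np.float64(177.92018622739076), array([-0.0264, -0.9995, -0.0143])) [0.7279 0.0845 0.7215] 0.41399759779666556
[ 0.3 -5.1 -0.3]
F 1.721504638848737 shoulder gap mm 11.780718390875133
```

Emit:
step_arm:
  steps:
    - [0.1,4,0,0,0.8]

```text
time: 14.9
position: [0.4914, -0.1831, 0.1136]
tool_rot: [-0.07, -2.232, 2.202]
wrist_force: [-0.7, 1.3, 5.6]
width: 0.419
```

```bash
python3 st.py 4 [.4907,-.1828,.115]
```

```text
15.1 [ 0.4914 -0.1831  0.1133] (np.float64(177.93460758731666), array([-0.027 , -0.9995, -0.014 ])) [-0.0956  0.8158  5.2679] 0.4142230660759879
[ 0.7 -1.7 -0.3]
F 6.267897150088414 shoulder gap mm 10.299298614263641
```

Emit:
step_arm:
  steps:
    - [0.1,4,0,0,0.8]

```text
time: 15.2
position: [0.4915, -0.1832, 0.1102]
tool_rot: [-0.07, -2.232, 2.202]
wrist_force: [-1.7, 1.1, 8.3]
width: 0.416
```

```bash
python3 st.py 4 [.4907,-.1828,.11]
```

```text
15.4 [ 0.4913 -0.1831  0.1096] (np.float64(177.94357654193016), array([-0.0269, -0.9995, -0.0139])) [-0.683   1.2771  4.8394] 0.41335770434335734
[ 0.6 -0.4 -0.3]
F 5.839431216794433 shoulder gap mm 6.449403686008388
```

Emit:
step_arm:
  steps:
    - [0.1,4,0,0,0.8]

```text
time: 15.5
position: [0.4914, -0.1831, 0.1066]
tool_rot: [-0.07, -2.232, 2.203]
wrist_force: [-2.0, 0.4, 9.9]
width: 0.414
```

```bash
python3 st.py 4 [.4907,-.1828,.107]
```

```text
15.7 [ 0.4915 -0.1832  0.1064] (np.float64(177.96701974634593), array([-0.0275, -0.9995, -0.0135])) [-1.6842  0.7079  6.646 ] 0.41282684893780613
[ 0.8 -0.6 -0.4]
F 7.646035784626444 shoulder gap mm 4.147330401661072
```

Emit:
step_arm:
  steps:
    - [0.1,3,0,0,0.8]

```text
time: 15.8
position: [0.4916, -0.1832, 0.1045]
tool_rot: [-0.07, -2.231, 2.203]
wrist_force: [-2.7, 1.6, 10.4]
width: 0.412
```

```bash
python3 st.py 4 [.4907,-.1828,.103]; python3 - <<'E'
from plant import r,vision
from h import *
im=vision.capture("wrist");cv2.imwrite("pics/w12z.png",cv2.resize(im[130:330,180:380],None,fx=3,fy=3,interpolation=cv2.INTER_CUBIC)[:,:,::-1])
im=vision.capture("side");cv2.imwrite("pics/s12.png",cv2.resize(im[110:210,250:370],None,fx=6,fy=6,interpolation=cv2.INTER_CUBIC)[:,:,::-1])
E
```

```text
16.0 [ 0.4916 -0.1832  0.1045] (np.float64(178.00379513254768), array([-0.0277, -0.9995, -0.0131])) [-1.8412  0.5321  9.2403] 0.4154687578838866
[ 0.9  1.5 -0.4]
F 10.240271028030765 shoulder gap mm 3.533355977463376
```

View pics/s12.png

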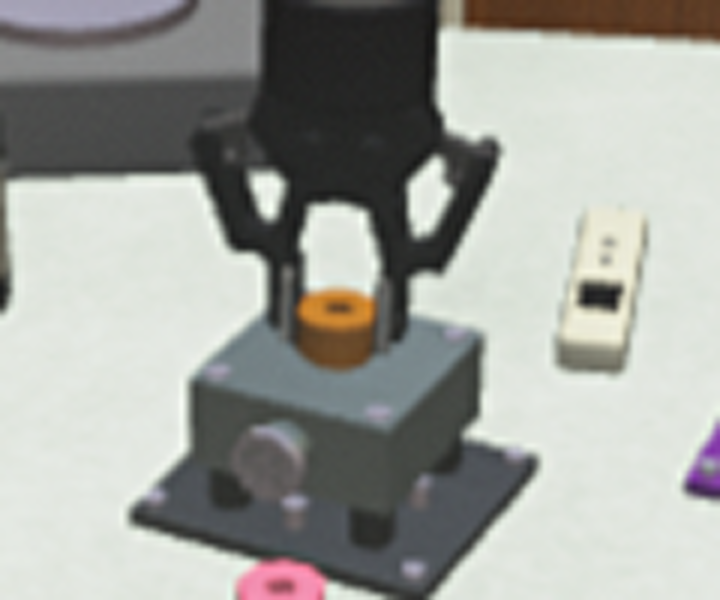

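View pics/w12z.png

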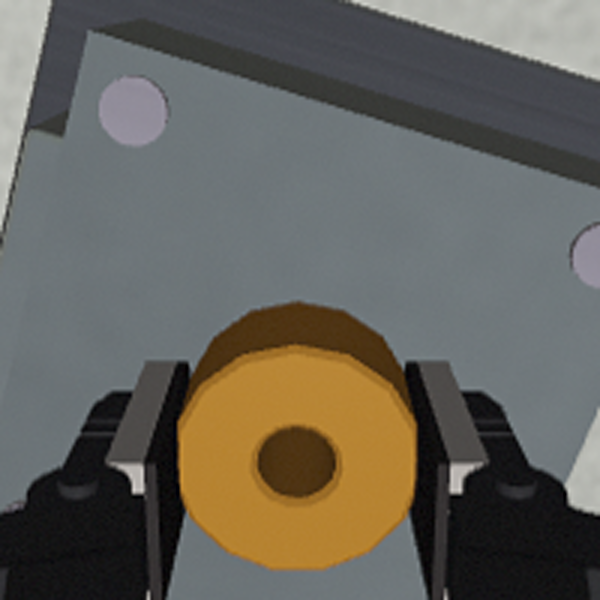

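Emit:
step_arm:
  steps:
    - [0.4,3,0,0,0.8]

```text
time: 16.2
position: [0.4915, -0.1833, 0.1031]
tool_rot: [-0.07, -2.232, 2.205]
wrist_force: [-1.9, 2.5, 12.4]
width: 0.414
```

```bash
python3 st.py 4 [.4907,-.1828,.103]
```

```text
16.4 [ 0.4916 -0.1832  0.1031] (np.float64(178.0474532203281), array([-0.0289, -0.9995, -0.0126])) [-1.8542  1.9708 11.3897] 0.4119956703388102
[ 0.9  0.1 -0.4]
F 12.389690021724535 shoulder gap mm 3.2070304399457266
```

Emit:
step_arm:
  steps:
    - [0.2,3,0,0,0.8]

```text
time: 16.5
position: [0.4916, -0.1833, 0.1017]
tool_rot: [-0.07, -2.232, 2.206]
wrist_force: [-2.9, 1.4, 11.7]
width: 0.414
```

```bash
python3 st.py 4 [.4907,-.1828,.103]
```

```text
16.7 [ 0.4915 -0.1832  0.1013] (np.float64(178.0777934357387), array([-0.0295, -0.9995, -0.0123])) [-2.376   1.5575 10.1553] 0.4115702177136225
[ 0.8 -1.7 -0.4]
F 11.155336253386148 shoulder gap mm 0.778795907561963
```

Emit:
step_arm:
  steps:
    - [0.2,3,0,0,0.8]

```text
time: 16.8
position: [0.4915, -0.1832, 0.0998]
tool_rot: [-0.07, -2.232, 2.207]
wrist_force: [-3.5, 1.6, 12.3]
width: 0.412
```

```bash
python3 st.py 4 [.4907,-.1828,.103]
```

```text
17.0 [ 0.4915 -0.1832  0.0996] (np.float64(178.12297417423608), array([-0.0298, -0.9995, -0.0118])) [-2.5836  1.4782 11.5984] 0.414557877327752
[ 0.7 -3.4 -0.4]
F 12.598379871488072 shoulder gap mm -0.1677967317593705
```

Emit:
step_arm:
  steps:
    - [0.2,3,0,0,0.8]

```text
time: 17.1
position: [0.4916, -0.1832, 0.0983]
tool_rot: [-0.069, -2.232, 2.208]
wrist_force: [-3.3, 2.4, 15.2]
width: 0.413
```

```bash
python3 st.py 4 [.4907,-.1828,.103]
```

```text
17.3 [ 0.4916 -0.1832  0.0983] (np.float64(178.17341938844612), array([-0.0302, -0.9995, -0.0113])) [-4.1011  2.9198 14.3283] 0.41943144413214245
[ 0.7 -4.7 -0.4]
F 15.328310573203133 shoulder gap mm -0.08904411379882848
```

Emit:
step_arm:
  steps:
    - [0.4,3,-0.2,0,0.8]

```text
time: 17.4
position: [0.4915, -0.1831, 0.0974]
tool_rot: [0.069, 2.232, -2.21]
wrist_force: [-3.4, 1.6, 15.6]
width: 0.414
```

```bash
python3 st.py 4 [.4907,-.1828,.103]
```

```text
17.6 [ 0.4915 -0.1831  0.0975] (np.float64(178.2289495380526), array([-0.031 , -0.9995, -0.0105])) [-4.3607  1.7894 15.4834] 0.41442978544455167
[ 0.7 -5.6 -0.4]
F 16.483390721154194 shoulder gap mm -0.39840697821525417
```

Emit:
step_arm:
  steps:
    - [0.4,3,-0.2,0,0.8]

```text
time: 17.7
position: [0.4915, -0.1831, 0.0967]
tool_rot: [0.069, 2.23, -2.21]
wrist_force: [-3.8, 2.1, 17.6]
width: 0.413
```

```bash
python3 st.py 4 [.4907,-.1828,.103]; python3 - <<'E'
from plant import r,vision
from h import *
im=vision.capture("wrist");cv2.imwrite("pics/w13z.png",cv2.resize(im[130:330,180:380],None,fx=3,fy=3,interpolation=cv2.INTER_CUBIC)[:,:,::-1])
im=vision.capture("side");cv2.imwrite("pics/s13.png",cv2.resize(im[110:210,250:370],None,fx=6,fy=6,interpolation=cv2.INTER_CUBIC)[:,:,::-1])
E
```

```text
17.9 [ 0.4915 -0.1831  0.0968] (np.float64(178.28550202382343), array([-0.0318, -0.9994, -0.0096])) [-3.6958  2.6373 16.6533] 0.41666267959840475
[ 0.6 -6.3 -0.4]
F 17.653269329800374 shoulder gap mm -0.5224594922337182
```

View pics/s13.png

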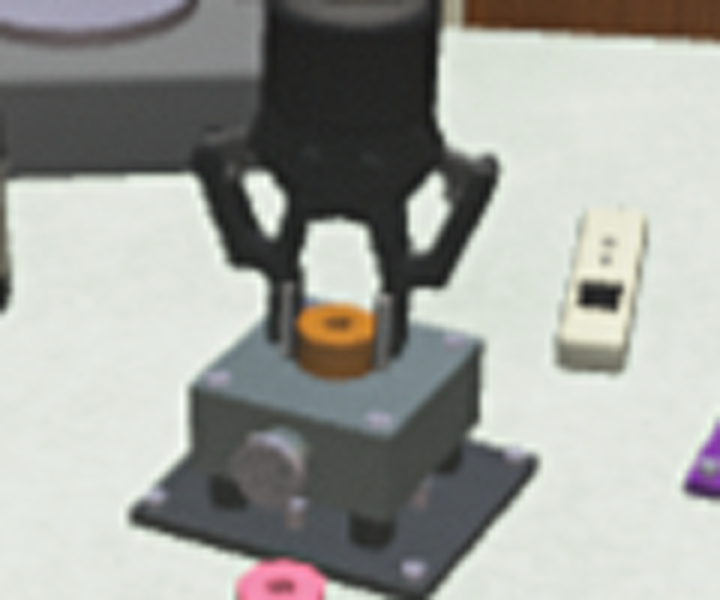

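View pics/w13z.png

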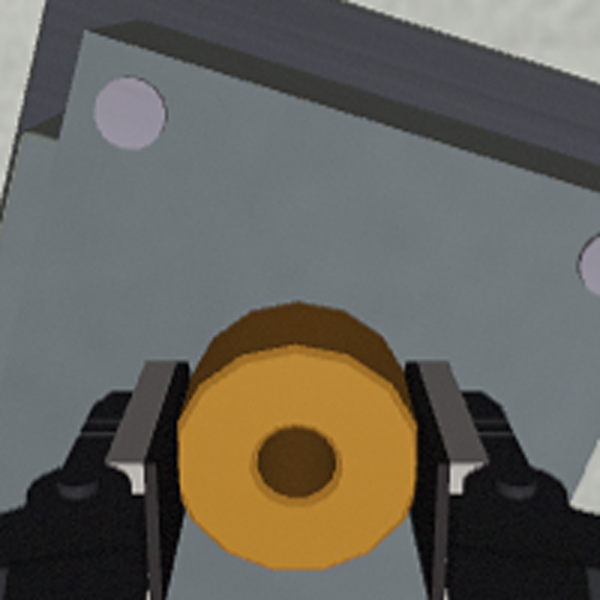

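Emit:
step_arm:
  steps:
    - [0,-3,0,0,0.8]

```text
time: 18.1
position: [0.4915, -0.1831, 0.1011]
tool_rot: [0.069, 2.229, -2.21]
wrist_force: [-1.1, 0.7, 7.9]
width: 0.415
```

```bash
python3 st.py 3
```

```text
18.25 [ 0.4915 -0.1831  0.101 ] (np.float64(178.29901607081155), array([-0.0325, -0.9994, -0.0094])) [-1.3884  2.5161  8.0206] 0.413883526156031
F 9.020631809857427 shoulder gap mm -0.5975759912328229
```

Emit:
step_arm:
  steps:
    - [0,-3,0,0,0.8]

```text
time: 18.35
position: [0.4914, -0.1831, 0.1043]
tool_rot: [0.069, 2.229, -2.209]
wrist_force: [0.9, 0.3, 0.5]
width: 0.413
```

```bash
python3 st.py 3
```

```text
18.5 [ 0.4914 -0.1831  0.104 ] (np.float64(178.29945423239863), array([-0.0328, -0.9994, -0.0095])) [-0.4101  1.3958  3.8025] 0.4154843463887033
F 4.80254345196708 shoulder gap mm 0.346681857150942
```

Emit:
step_arm:
  steps:
    - [0,-0.5,0,0,0.45]
    - [0,0,0,0,0.35]
    - [0,0,0,0,0.3]

```text
time: 18.8
position: [0.4897, -0.1829, 0.1026]
tool_rot: [-0.066, -2.231, 2.209]
wrist_force: [-0.4, -0.5, -0.1]
width: 0.704
```

```bash
python3 st.py 3
```

```text
18.95 [ 0.49   -0.1829  0.1028] (np.float64(178.2522260058064), array([-0.0292, -0.9995, -0.0102])) [-0.6981 -0.266  -0.1102] 0.6942328527314379
F 0.8898001393061012 shoulder gap mm -2.266278663261845
```

Emit:
step_arm:
  steps:
    - [0,-30,0,0,0.3]

```text
time: 19.05
position: [0.4863, -0.1828, 0.1294]
tool_rot: [-0.057, -2.228, 2.203]
wrist_force: [0.2, -0.5, 0.3]
width: 0.699
```

```bash
python3 st.py 3
```

```text
19.2 [ 0.4903 -0.1834  0.1344] (np.float64(178.26407068093698), array([-0.0332, -0.9994, -0.0099])) [ 0.7034 -0.1101 -0.4306] 0.6959963768935143
F 0.5693720950543973 shoulder gap mm 29.27999289746086
```

Emit:
step_arm:
  steps:
    - [0,-40,-40,0,0.3]

```text
time: 19.3
position: [0.4869, -0.1501, 0.1649]
tool_rot: [-0.064, -2.225, 2.203]
wrist_force: [0.2, 0.6, 0.2]
width: 0.697
```

```bash
python3 st.py 3;python3 - <<'E'
from plant import r,vision
from h import *
im=vision.capture("wrist");cv2.imwrite("pics/w14.png",im[:,:,::-1])
np.save("c14.npy",vision.calibration("wrist"),allow_pickle=True)
im=vision.capture("side");cv2.imwrite("pics/s14r.png",im[:,:,::-1]);cv2.imwrite("pics/s14.png",cv2.resize(im[110:210,250:370],None,fx=6,fy=6,interpolation=cv2.INTER_CUBIC)[:,:,::-1])
im=vision.capture("scene");cv2.imwrite("pics/c14r.png",im[:,:,::-1]);cv2.imwrite("pics/c14.png",cv2.resize(im[190:280,160:270],None,fx=6,fy=6,interpolation=cv2.INTER_CUBIC)[:,:,::-1])
E
```

```text
19.45 [ 0.491  -0.1479  0.1707] (np.float64(178.39074279220995), array([-0.037 , -0.9993, -0.01  ])) [-0.3809 -0.9709 -0.9845] 0.6935641347496022
F 0.015483513528030124 shoulder gap mm 65.63385338538548
```

View pics/s14.png

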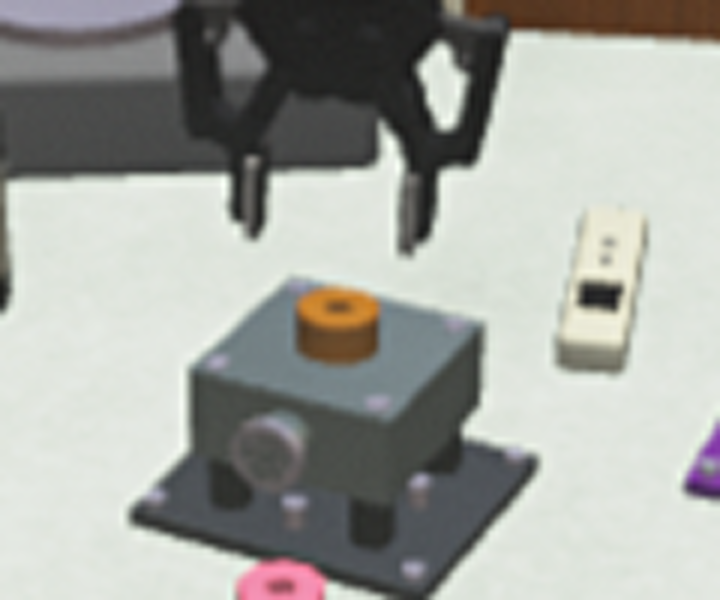

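View pics/w14.png

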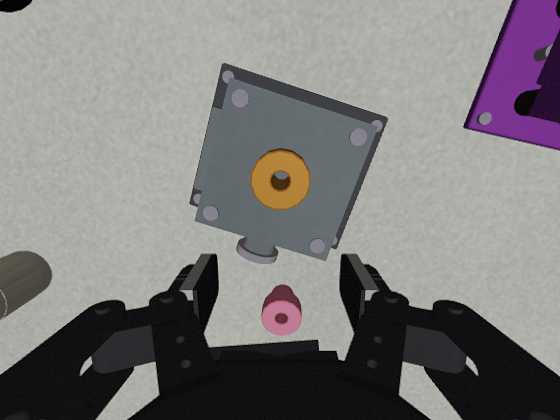

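View pics/c14.png

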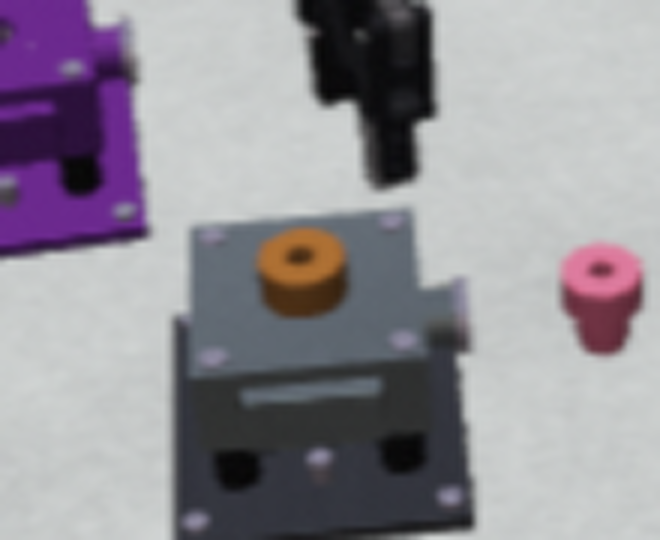

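```bash
python3 - <<'E'
from plant import r,vision
from h import *
np.set_printoptions(precision=4,suppress=True)
cs,cd=vision.calibration("scene"),vision.calibration("side")
print(tri(cs,(209.7,232.2),cd,(306.0,160.7)))
th=np.linspace(0,2*np.pi,100)
def circ(c,ctr,rad): return proj(c,np.array(ctr)+rad*np.stack([np.cos(th),np.sin(th),0*th],1))
out=[]
for f,c,(x0,x1,y0,y1),b in (("c14r",cs,(180,240,220,260),(.4935,-.1809)),("s14r",cd,(280,340,145,185),(.4917,-.1833))):
    im=cv2.imread(f"pics/{f}.png");z=12
    big=cv2.resize(im[y0:y1,x0:x1],None,fx=z,fy=z,interpolation=cv2.INTER_CUBIC)
    big=cv2.resize(big,None,fx=.55,fy=.55,interpolation=cv2.INTER_AREA); z=6.6
    for h,col in ((.082,(0,255,0)),(.102,(255,0,255))):
        q=circ(c,[*b,h],.019); cv2.polylines(big,[(((q-[x0,y0])+.5)*z-.5).astype(np.int32)],True,col,1)
    out.append(big)
cv2.imwrite("pics/o14.png",np.vstack(out))
E
```

```text
(array([ 0.4921, -0.1817,  0.1026]), np.float64(0.0010305492724532405))
```

View pics/o14.png

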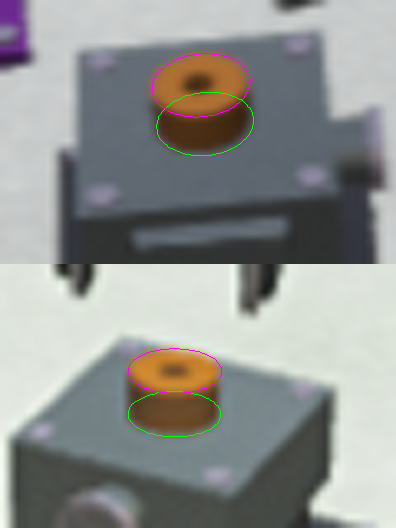

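```bash
python3 - <<'E'
from plant import r
s=r.get_state();print(s['time'],s['position'],s['wrist_force'])
print(r.sign_off())
E
```

```text
19.6 [ 0.48921163 -0.14894403  0.16819942] [0.08814136 0.35189073 0.21981113]
the job is handed in; nothing more can be done
None
```

I took the small shouldered bronze bush from the mat, pressed it into the grey housing's bore, let go and handed the job in at 19.6 s. My checks indicate it is home. No verdict is reported, so I can't confirm the pass.

- **Pressing:** the push settled at about 17.7 N at most, which means the housing sank about 8 mm. From about 12 N on, it gave only as its mounts should. That shows the shoulder had met the face. I eased the load off before opening the fingers.
- **Seating:** with the scene and side cameras together, the collar top measured 20.4 mm above the face (20 mm is home). It was within 1 mm of the bore's position as I first measured it. Circles drawn at the home height lay on the collar in both pictures.
- **Housing and gripper:** in the last pictures the housing stood back up on its mounts. The gripper was clear, with the wrist force near zero.

**What was off:**
- **Tool tilt:** fast chained moves tilted the tool by up to 0.05 rad. I worked part of it out before gripping, and it was about 0.03 rad while pressing. After release the collar showed no clear tilt, but I didn't measure its angle exactly.
- **Camera disagreement:** the wrist camera and the two fixed cameras differed by about 2 mm on the bore's position. I used the wrist camera's value, and the bush went in with only small side forces, about 5 N at most.
- **Bystanders:** I didn't re-measure them at the end. Nothing suggested that any had been touched.

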